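# Free and press the release pin of a coin lock

### The job

The coin lock on the turntable has its upright release pin locked by the small knurled nut: unscrew that nut (anticlockwise seen from above, a good half turn; it stays on the pin) and let go of it. Then press the freed pin tip straight down with closed fingertips until you feel it bottom firmly inside the lock, hold it there for a second, never pushing with more than about 15 newtons, and let it spring all the way back up. Leave the nut backed off and do not shift the parts and tools lying about.

Things in the scene. Friction and masses are not known exactly. Their poses are not given: they have to be found in the camera images.
- lock: Coin lock: grey die-cast case 150 x 92 x 46 mm, clamped on its back on the braked turntable; origin under its centre, z up, x along its length. The release pin stands up from its flat top cover at x = -42 mm, y = 0. Within 75 mm of the pin only flat screws and a flush coin slot lie on the cover; farther off stand a 28 mm key cylinder and a stud with a plain hexagon nut, not part of the job.
- nut_center (a point): Centre, half-way up, of the knurled round lock nut on the threaded release pin: plain steel, 15 mm across, 10 mm high. When locked its underside rests on an 11 mm neck 8 mm above the cover, so the centre is then 13 mm above the cover.
- nut (a joint): Turn of the knurled nut, rad: 0 locked on its neck, growing anticlockwise seen from above; it ends captive at 3.9. Quick thread: it climbs the pin 1.59 mm per rad, so a hand gripping it must rise with it. Light thread friction (0.06 Nm); it stays where it is left. 2.9 or more frees the pin's whole stroke.
- tip: Bare end of the release pin, plain steel: origin at the centre of its flat top face, z up; 6 mm across for the top 7 mm, 8 mm threaded below. It stands 18 mm above the locked nut's top and at least 11 mm above the nut when backed off. More than 15 N would bend it.
- pin (a joint): How far the pin is pushed down, m: 0 up. Its spring gives 2 N at the top, 4 N at most lower down. Locked, it cannot go down; freed, it goes down until its foot meets a hidden set screw 1.5 to 4.5 mm down (different on every lock), felt as a sudden hard stop. It is firmly bottomed at a push of 5 N or more. A shutter on the case's side opens with it.
- key: Bystander on the turntable: flat blue anodised key, 55 mm long; origin under the centre of its bow.
- coin: Bystander on the turntable: brass coin, 24 mm across, 2.4 mm thick; origin under its centre.
- bracket: Bystander: steel angle bracket 36 x 70 x 34 mm; origin under its foot's centre.
- coin_guide: Bystander: white nylon channel 95 x 36 x 18 mm; origin under its centre.
- return_flap: Bystander: bronze flap plate 44 x 40 mm with a hinge knuckle; origin under its centre.
- screwdriver: Bystander: screwdriver, 190 mm long, lying on the bench.
- loupe: Bystander: black eye loupe, 38 mm across, 32 mm high; origin under its centre.

How it is judged:
By the outcome, as a careful person would: the job done as asked, in the order asked, and still so for the second after the job is handed in, with the robot touching nothing.
It also fails if it takes over 61 s, if anything falls off the work surface, if the arm or the gripper's body presses on something with over 40 N, if the wrist force passes 120 N, or if a joint passes its speed limit or range.

### The arm

A 6-joint arm with a two-finger parallel gripper is mounted at the origin on the work surface. World frame = base frame: x ahead of the robot, y to its left, z up, the work surface at z = 0. Lengths are in m, angles in rad, forces in N, time in s.
With the tool pointing down it reaches from about 0.425 to 0.95 m from the base axis. Payload 3.5 kg.
Tool frame: the origin (TCP) lies between the finger pads; the fingertips stand 17 mm ahead of it and the grasp point (between the pads) lies 2 mm behind it; z points along the fingers, y is the direction in which the jaws open and shut (so a half turn about z gives the same grasp; the last joint's range is limited). The gripper opens to 85 mm and grips with 20 to 120 N. Pads are 22 mm wide; open, the fingers measure 114 mm over their backs; the gripper's body (76 mm by 85 mm) begins 54 mm behind the grasp point. The pads swing forward as they close: fully open they stand 13 mm farther back than shut.
Start: joints at [1.195, 0.286, 1.577, -0, 1.279, -0.15], TCP at [0.151, 0.658, 0.248] pointing down, gripper open.
Joint ranges: [-2.77, 2.77], [-0.9, 2.22], [0.21, 2.48], [-1.53, 4.67], [0.24, 2.81], [-2.84, 2.84]. Speed limits (rad/s): [2.79, 2.79, 3.14, 3.14, 3.14, 3.14].

### API

Orientations are given as a unit quaternion [x, y, z, w].
In Python, from plant import ctrl gives the robot as it stands.
- The arm moves only by the tool carry_out, never from a script. Its argument "commands" is a list of rows, each an object with "delta_pos": the shift along the tool's x, y, z in m, a list of three; "delta_rot": the turn, a rotation vector about the tool's x, y, z in rad, a list of three; "claw": the opening in per cent of the stroke, from 0 (shut) to 100 (fully open). A call has 1 to 8 rows; each row is the pose to reach, as a shift and turn from the pose measured when the call began, along the tool's axes at that moment; what a row does not reach only later rows make up. A row lasts 1/12 s, in which the tool goes at most 41.7 mm and 7.16 degrees, less where a joint would pass 70% of its speed; a pose out of reach is approached as far as the arm can. A call with a gripper value outside its range is refused whole. The fingers move at their own pace and stop on an object; "force" is the grip in N (left out, the last holds). Time passes only in rows, so rows that repeat a pose let the fingers close. It gives the time, the measured TCP pose, the force and the opening at its end, in the units of the state.
- ctrl.get_state(): the state, without advancing time (a new reading comes with each control period).
- ctrl.read_camera(name): name is "scene" or "top" or "wrist"; returns (picture, depth): 420x560x3 uint8, red, green, blue; 420x560 float32, m along the optical axis (not along the pixel's ray), 0 where there is no reading.
- ctrl.camera_info(name): a dict with "fx", "fy", "cx", "cy" (pixels), "rvec" (rotation vector, rad) and "tvec" (3), from world to camera coordinates, as OpenCV has them; the wrist camera has in their place "mount" (4x4, takes a point from camera to tool coordinates, whose origin is the TCP and whose axes are the flange's). Camera axes: x right, y down, z forward; pixel columns grow to the right and rows downward; lengths in m; the calibration is good to about 2 mm. A picture is of the moment at which its call begins: read the wrist's pose just before it. camera_info takes no time and is no camera call.
- ctrl.sign_off(): hands the job in, once; it reports no verdict.
The state is a dict: "time": time; "qpos": joint angles; "dq": joint speeds; "joint_efforts": joint torques, N m; "eef_pos": TCP position; "tcp_rot": TCP orientation; "contact_force": force on the tool from outside, world axes, zero at the start; "wrist_torque": the same for the moment, N m; "opening": opening from 0.0 (shut) to 1.0 (fully open).
Only numpy, scipy, OpenCV 4.12 (cv2) and the standard library are available. Lean on these libraries where they do the work, as an engineer would, in place of code of your own. Each camera call takes 0.05 s, during which the arm holds its last target.

## Working session

There is one attempt and no reset: what is moved stays moved. The work goes in short steps, Python scripts to look and compute and a tool call to move; the robot and the scene stay as the last step left them, time stands still between calls to the robot, and variables do not carry over. Pictures are saved under pics/ and viewed, and the job is handed in when it is done.

Besides the shell and the picture viewer there is one more tool, called after "Emit:" by a JSON object that holds its "op" and its "data". carry_out: Moves the arm, as the interface text tells. Its arguments: {"type":"object","properties":{"commands":{"type":"array"},"force":{"type":"number"}},"required":["commands"]}

```bash
ls; mkdir -p pics
python3 - <<'E'
from plant import ctrl
import cv2,numpy as np
s=ctrl.get_state()
print(s)
for n in ["scene","top","wrist"]:
    print(n,ctrl.camera_info(n))
    im,d=ctrl.read_camera(n)
    cv2.imwrite(f"pics/{n}0.png",im[:,:,::-1]); np.save(f"pics/{n}0.npy",d)
E
```

```text
pics
{'time': 0.0, 'qpos': array([ 1.19503599e+00,  2.87208010e-01,  1.57815289e+00,  2.31879518e-05,
        1.27859322e+00, -1.50025127e-01]), 'dq': array([ 0.00056904, -0.00068262,  0.00047087, -0.00065868, -0.00083581,
       -0.00104196]), 'joint_efforts': array([-4.43074960e-04, -4.05986488e+01, -2.92624050e+01, -1.26253180e-04,
        5.83169516e-03,  2.80948065e-06]), 'eef_pos': array([0.15083863, 0.65731009, 0.24693195]), 'tcp_rot': array([ 1.12631371e-01,  9.93636141e-01, -1.13728106e-03, -3.17560110e-04]), 'contact_force': array([ 0.72362388, -0.45585176,  0.34623249]), 'wrist_torque': array([0.00227163, 0.00205646, 0.0262975 ]), 'opening': 1.0004283028548926}
scene {'fx': 476.3860400233532, 'fy': 476.3860400233532, 'cx': 282.920932713904, 'cy': 203.5438051004363, 'rvec': array([ 1.62161404,  2.05853649, -0.74301816]), 'tvec': array([ 0.13554924, -0.40034759,  1.57276912])}
top {'fx': 401.00326207067366, 'fy': 401.00326207067366, 'cx': 274.91414315711995, 'cy': 209.06820964701978, 'rvec': array([ 2.14463644, -2.11830414,  0.17721914]), 'tvec': array([0.00523801, 0.59875344, 0.95719005])}
wrist {'fx': 322.7339452369101, 'fy': 322.7339452369101, 'cx': 275.4234559269451, 'cy': 213.22113862123825, 'mount': array([[-3.49856942e-04, -9.64243395e-01, -2.65018025e-01,
         6.74421703e-02],
       [ 9.99999697e-01, -1.53051291e-04, -7.63261820e-04,
        -1.72892926e-03],
       [ 6.95408817e-04, -2.65018211e-01,  9.64243156e-01,
        -1.26303557e-01],
       [ 0.00000000e+00,  0.00000000e+00,  0.00000000e+00,
         1.00000000e+00]])}
```

View pics/scene0.png

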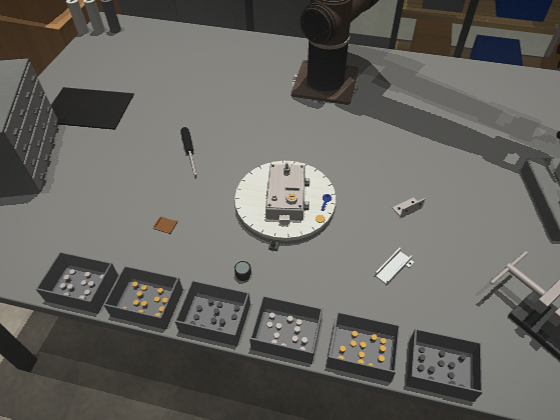

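View pics/top0.png

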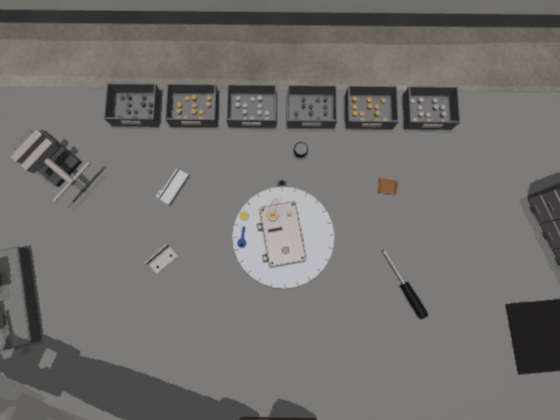

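View pics/wrist0.png

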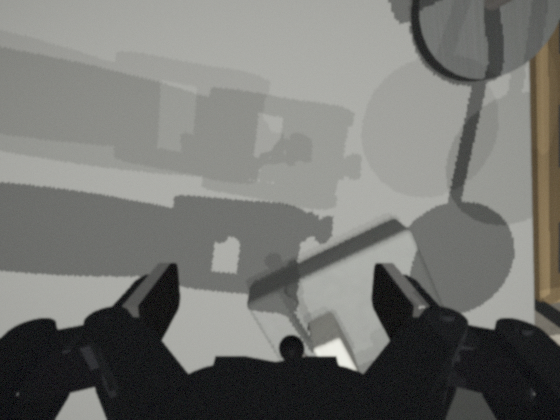

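The scene view shows the lock on the turntable, with the pin near (286,168). In the top view the same spot is near (285,250), and the key cylinder (gold) is near (273,215). I'll zoom in on both.

```bash
cat > h.py <<'E'
import cv2,numpy as np
from plant import ctrl
from scipy.spatial.transform import Rotation as R
def cam(n):
    c=ctrl.camera_info(n); 
    K=np.array([[c['fx'],0,c['cx']],[0,c['fy'],c['cy']],[0,0,1]])
    if n=='wrist':
        s=ctrl.get_state(); T=np.eye(4);T[:3,:3]=R.from_quat(s['tcp_rot']).as_matrix();T[:3,3]=s['eef_pos']
        M=T@c['mount']; return K,M[:3,:3],M[:3,3]
    r=R.from_rotvec(c['rvec']).as_matrix(); return K,r.T,-r.T@c['tvec']
def ray(c,u,v):
    K,Rm,o=c; return o,Rm@np.linalg.inv(K)@np.array([u,v,1.])
def onz(c,u,v,z):
    o,d=ray(c,u,v); return o+d*(z-o[2])/d[2]
def dep(c,u,v,z):
    o,d=ray(c,u,v); return o+d*z
def proj(c,p):
    K,Rm,o=c; q=K@(Rm.T@(np.array(p)-o)); return q[:2]/q[2]
def two(c1,p1,c2,p2):
    o1,d1=ray(c1,*p1);o2,d2=ray(c2,*p2);d1/=np.linalg.norm(d1);d2/=np.linalg.norm(d2)
    t=np.linalg.lstsq(np.array([d1,-d2]).T,o2-o1,rcond=None)[0]
    a=o1+d1*t[0];b=o2+d2*t[1]; return (a+b)/2,np.linalg.norm(a-b)
E
python3 - <<'E'
from h import *
a=cv2.imread('pics/scene0.png')[145:225,240:335]; b=cv2.imread('pics/top0.png')[190:280,235:325]
A=cv2.resize(a,None,fx=6,fy=6,interpolation=cv2.INTER_CUBIC);B=cv2.resize(b,None,fx=6,fy=6,interpolation=cv2.INTER_CUBIC)
cv2.imwrite('pics/sz.png',A);cv2.imwrite('pics/tz.png',B)
D=np.load('pics/top0.npy');c=cam('top')
for (u,v) in [(285,250),(295,230),(273,215),(290,245),(250,270)]: print((u,v),D[v,u],dep(c,u,v,D[v,u]))
E
```

```text
(285, 250) 0.92856246 [ 0.49213927 -0.0122021   0.11307273]
(295, 230) 0.9737989 [ 0.54339607 -0.03689711  0.0758281 ]
(273, 215) 0.9697714 [0.57800924 0.01692379 0.08606697]
(290, 245) 0.97031474 [ 0.5070601  -0.02507298  0.07320713]
(250, 270) 1.0014559 [0.44677787 0.07299737 0.0317507 ]
```

View pics/sz.png

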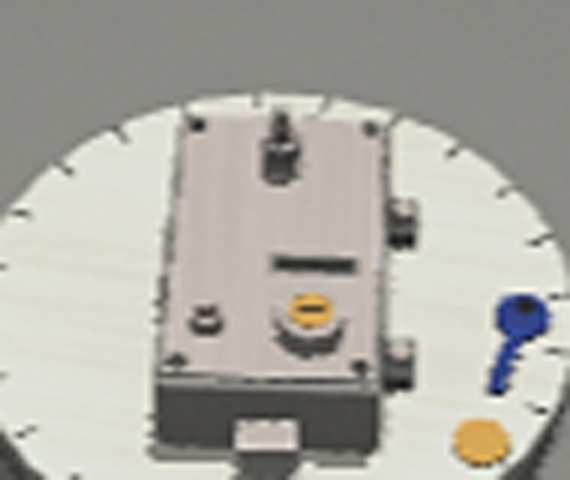

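View pics/tz.png

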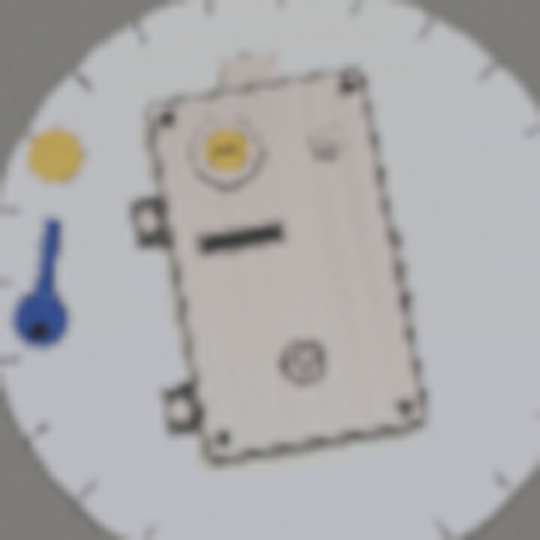

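```bash
cat >> h.py <<'E'
def go(p,ya=None):
    s=ctrl.get_state(); Rm=R.from_quat(s['tcp_rot']).as_matrix()
    print('t',round(s['time'],2),'tcp',s['eef_pos'].round(4),'F',s['contact_force'].round(1),'open',round(s['opening'],3),'q',s['qpos'].round(2))
    y=np.arctan2(Rm[1,1],Rm[0,1]); ya=y if ya is None else ya
    tgt=np.array([[-np.sin(ya),np.cos(ya),0],[np.cos(ya),np.sin(ya),0],[0,0,-1]]).T
    rv=R.from_matrix(Rm.T@tgt).as_rotvec()
    print(' yang',y.round(3),'dpos',(Rm.T@(np.array(p)-s['eef_pos'])).round(4),'drot',rv.round(4))
E
python3 - <<'E'
from h import *
t=cam('top');s=cam('scene')
print(two(s,(286.7,163.9),t,(285.3,250.3)))
f=lambda u,v:onz(t,235+u/6,190+v/6,0.0755)
# corner screws
P=[f(*q) for q in [(167,119),(349,84),(405,408),(222,438)]]
for p in P: print(p)
d=(P[0]+P[1]-P[2]-P[3])/2;print(np.arctan2(d[1],d[0]),np.linalg.norm(d))
print(onz(t,285.3,250.3,.1115),onz(s,286.7,163.9,.1115))
print(onz(t,285.3,250.3,.1115)[:2])
go([.492,-.012,.22],-1.725)
go([.375,.42,.248],1.345-.95)
E
```

```text
(array([ 0.49179992, -0.01163033,  0.10352497]), np.float64(0.0030338625587547135))
[0.59216109 0.04210333 0.0755    ]
[ 0.6075961  -0.03214607  0.0755    ]
[ 0.47606208 -0.05519247  0.0755    ]
[0.46324625 0.01786168 0.0755    ]
0.17960713509789766 0.13235347676920264
[ 0.49156098 -0.01293803  0.1115    ] [ 0.49912287 -0.00835281  0.1115    ]
[ 0.49156098 -0.01293803]
t 0.15 tcp [0.1509 0.6574 0.2472] F [ 0.4 -0.1 -0.2] open 0.999 q [ 1.19  0.29  1.58  0.    1.28 -0.15]
 yang 1.345 dpos [-0.4823 -0.576   0.0281] drot [-6.00e-04  2.80e-03  3.07e+00]
t 0.15 tcp [0.1509 0.6574 0.2472] F [ 0.4 -0.1 -0.2] open 0.999 q [ 1.19  0.29  1.58  0.    1.28 -0.15]
 yang 1.345 dpos [-0.2716 -0.1812 -0.0005] drot [-1.8e-03  6.0e-04  9.5e-01]
```

Emit:
{"op": "carry_out", "data": {"commands": [{"delta_pos":[-0.034,-0.023,0],"delta_rot":[0,0,0.12],"claw":45},{"delta_pos":[-0.068,-0.046,0],"delta_rot":[0,0,0.24],"claw":45},{"delta_pos":[-0.102,-0.068,0],"delta_rot":[0,0,0.36],"claw":45},{"delta_pos":[-0.136,-0.091,0],"delta_rot":[0,0,0.48],"claw":45},{"delta_pos":[-0.17,-0.114,0],"delta_rot":[0,0,0.6],"claw":45},{"delta_pos":[-0.204,-0.137,0],"delta_rot":[0,0,0.72],"claw":45},{"delta_pos":[-0.238,-0.159,0],"delta_rot":[0,0,0.84],"claw":45},{"delta_pos":[-0.272,-0.181,0],"delta_rot":[0,0,0.95],"claw":45}], "force": 40}}

```text
time: 0.82
eef_pos: [0.3763, 0.4184, 0.2473]
tcp_rot: [0.557, 0.831, -0.001, 0.0]
contact_force: [0.1, 0.7, -0.1]
opening: 0.452
```

```bash
python3 -c "
from h import *
go([.45,.15,.22],-.6)"
```

```text
t 0.82 tcp [0.3763 0.4184 0.2473] F [ 0.1  0.7 -0.1] open 0.452 q [ 0.66  0.04  1.86 -0.    1.25  0.27]
 yang 0.389 dpos [-0.2762 -0.0336  0.0277] drot [-7.000e-04  2.000e-03  9.894e-01]
```

Emit:
{"op": "carry_out", "data": {"commands": [{"delta_pos":[-0.035,-0.004,0.003],"delta_rot":[0,0,0.12]},{"delta_pos":[-0.07,-0.008,0.006],"delta_rot":[0,0,0.24]},{"delta_pos":[-0.104,-0.012,0.01],"delta_rot":[0,0,0.36]},{"delta_pos":[-0.138,-0.017,0.014],"delta_rot":[0,0,0.48]},{"delta_pos":[-0.172,-0.021,0.018],"delta_rot":[0,0,0.6]},{"delta_pos":[-0.207,-0.025,0.021],"delta_rot":[0,0,0.72]},{"delta_pos":[-0.242,-0.029,0.024],"delta_rot":[0,0,0.84]},{"delta_pos":[-0.276,-0.034,0.027],"delta_rot":[0,0,0.98]}]}}

```text
invalid input at $.commands[0]: expected keys delta_pos, delta_rot, claw
```

```bash
python3 -c "
from h import *
go([.492,-.0125,.20],-1.55)"
```

```text
t 0.82 tcp [0.3763 0.4184 0.2473] F [ 0.1  0.7 -0.1] open 0.452 q [ 0.66  0.04  1.86 -0.    1.25  0.27]
 yang 0.389 dpos [-0.4425 -0.0565  0.048 ] drot [3.0000e-04 2.4000e-03 1.9394e+00]
```

Emit:
{"op": "carry_out", "data": {"commands": [{"delta_pos":[-0.035,-0.004,0.003],"delta_rot":[0,0,0.12],"claw":45},{"delta_pos":[-0.07,-0.008,0.006],"delta_rot":[0,0,0.24],"claw":45},{"delta_pos":[-0.104,-0.012,0.01],"delta_rot":[0,0,0.36],"claw":45},{"delta_pos":[-0.138,-0.017,0.014],"delta_rot":[0,0,0.48],"claw":45},{"delta_pos":[-0.172,-0.021,0.018],"delta_rot":[0,0,0.6],"claw":45},{"delta_pos":[-0.207,-0.025,0.021],"delta_rot":[0,0,0.72],"claw":45},{"delta_pos":[-0.242,-0.029,0.024],"delta_rot":[0,0,0.84],"claw":45},{"delta_pos":[-0.276,-0.034,0.027],"delta_rot":[0,0,0.98],"claw":45}]}}

```text
time: 1.48
eef_pos: [0.4496, 0.1484, 0.2205]
tcp_rot: [0.88, 0.475, -0.001, 0.001]
contact_force: [-0.2, 0.7, 0.1]
opening: 0.451
```

```bash
python3 -c "
from h import *
go([.492,-.0125,.20],-1.55)"
```

```text
t 1.48 tcp [0.4496 0.1484 0.2205] F [-0.2  0.7  0.1] open 0.451 q [ 0.1  -0.14  2.08 -0.    1.2   0.69]
 yang -0.582 dpos [-0.1111  0.1238  0.0207] drot [0.0014 0.0016 0.9685]
```

Emit:
{"op": "carry_out", "data": {"commands": [{"delta_pos":[-0.014,0.016,0.0],"delta_rot":[0,0,0.12],"claw":45},{"delta_pos":[-0.028,0.031,0.0],"delta_rot":[0,0,0.24],"claw":45},{"delta_pos":[-0.042,0.046,0.0],"delta_rot":[0,0,0.36],"claw":45},{"delta_pos":[-0.056,0.062,0.0],"delta_rot":[0,0,0.48],"claw":45},{"delta_pos":[-0.07,0.077,0.0],"delta_rot":[0,0,0.6],"claw":45},{"delta_pos":[-0.084,0.093,0.005],"delta_rot":[0,0,0.72],"claw":45},{"delta_pos":[-0.098,0.109,0.01],"delta_rot":[0,0,0.84],"claw":45},{"delta_pos":[-0.111,0.124,0.02],"delta_rot":[0,0,0.97],"claw":45}]}}

```text
time: 2.15
eef_pos: [0.4929, -0.0138, 0.2014]
tcp_rot: [1.0, 0.009, 0.001, 0.001]
contact_force: [0.5, -0.3, 0.5]
opening: 0.449
```

Emit:
{"op": "carry_out", "data": {"commands": [{"delta_pos":[0,0,0],"delta_rot":[0,0,0.12],"claw":45},{"delta_pos":[0,0,0],"delta_rot":[0,0,0.24],"claw":45},{"delta_pos":[0,0,0.0],"delta_rot":[0,0,0.34],"claw":45},{"delta_pos":[0,0,0.0],"delta_rot":[0,0,0.34],"claw":45}]}}

```text
time: 2.48
eef_pos: [0.4926, -0.014, 0.201]
tcp_rot: [0.987, -0.161, 0.0, 0.001]
contact_force: [-0.2, 0.5, 0.0]
opening: 0.45
```

Run:
```python
from h import *
go([.492,-.0125,.16],-1.9)
c=cam('wrist');im,d=ctrl.read_camera('wrist')
cv2.imwrite('pics/w1.png',im[:,:,::-1]);np.save('pics/w1.npy',d)
print(proj(c,[.492,-.0125,.1115]))
```

```text
t 2.48 tcp [ 0.4926 -0.014   0.201 ] F [-0.2  0.5  0. ] open 0.45 q [-0.23 -0.08  2.06 -0.    1.16  1.66]
 yang -1.895 dpos [-0.0011 -0.0013  0.041 ] drot [ 0.002  -0.0012  0.005 ]
[270.73184777 225.15861338]
```

View pics/w1.png

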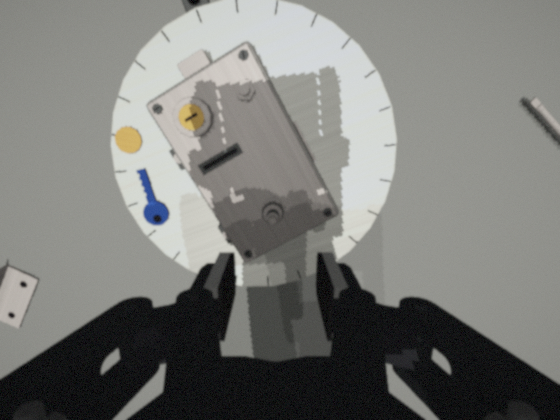

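Run:
```python
from h import *
im=cv2.imread('pics/w1.png')[185:245,235:310]
im=cv2.convertScaleAbs(im,alpha=1.6)
cv2.imwrite('pics/w1z.png',cv2.resize(im,None,fx=9,fy=9,interpolation=cv2.INTER_CUBIC))
D=np.load('pics/w1.npy');np.set_printoptions(linewidth=200)
print(D[200:226,262:284:1].round(3)[::2])
```

```text
[[0.256 0.257 0.257 0.256 0.255 0.255 0.253 0.255 0.255 0.254 0.254 0.254 0.255 0.255 0.255 0.255 0.255 0.255 0.256 0.257 0.258 0.256]
 [0.257 0.258 0.257 0.254 0.255 0.254 0.254 0.254 0.246 0.248 0.246 0.244 0.255 0.255 0.246 0.254 0.255 0.256 0.255 0.256 0.257 0.256]
 [0.259 0.257 0.255 0.255 0.254 0.243 0.242 0.245 0.24  0.241 0.241 0.241 0.242 0.242 0.241 0.244 0.245 0.255 0.255 0.255 0.256 0.258]
 [0.257 0.255 0.255 0.242 0.244 0.242 0.241 0.241 0.241 0.24  0.24  0.24  0.241 0.24  0.241 0.24  0.241 0.243 0.244 0.255 0.257 0.256]
 [0.257 0.245 0.242 0.24  0.241 0.241 0.239 0.241 0.24  0.241 0.241 0.238 0.24  0.24  0.239 0.24  0.239 0.24  0.242 0.246 0.248 0.255]
 [0.246 0.242 0.24  0.24  0.24  0.241 0.241 0.24  0.239 0.238 0.239 0.237 0.239 0.24  0.24  0.241 0.24  0.239 0.242 0.242 0.243 0.256]
 [0.241 0.241 0.241 0.24  0.241 0.24  0.236 0.234 0.232 0.233 0.233 0.232 0.233 0.234 0.235 0.239 0.241 0.241 0.241 0.24  0.244 0.243]
 [0.242 0.242 0.241 0.242 0.241 0.235 0.233 0.231 0.228 0.23  0.23  0.23  0.23  0.229 0.233 0.233 0.241 0.241 0.241 0.243 0.241 0.26 ]
 [0.261 0.242 0.241 0.241 0.242 0.231 0.231 0.229 0.227 0.227 0.225 0.227 0.226 0.229 0.231 0.23  0.235 0.241 0.241 0.243 0.242 0.26 ]
 [0.26  0.243 0.243 0.242 0.242 0.231 0.23  0.225 0.224 0.223 0.223 0.224 0.224 0.224 0.229 0.232 0.232 0.243 0.243 0.243 0.26  0.26 ]
 [0.262 0.262 0.245 0.244 0.243 0.231 0.224 0.225 0.224 0.224 0.223 0.224 0.224 0.223 0.225 0.23  0.244 0.243 0.244 0.261 0.261 0.261]
 [0.262 0.261 0.    0.261 0.244 0.242 0.243 0.224 0.225 0.224 0.224 0.224 0.225 0.224 0.224 0.242 0.263 0.263 0.261 0.262 0.262 0.262]
 [0.262 0.263 0.262 0.261 0.262 0.263 0.263 0.261 0.226 0.224 0.224 0.224 0.225 0.263 0.262 0.263 0.262 0.261 0.263 0.263 0.261 0.263]]
```

View pics/w1z.png

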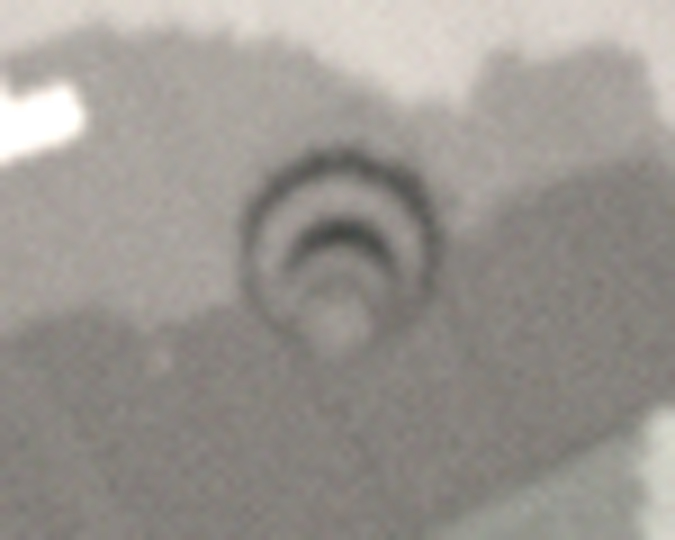

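Run:
```python
from h import *
D=np.load('pics/w1.npy');w=cam('wrist')
m=np.zeros_like(D,bool);m[216:228,262:284]=(D[216:228,262:284]<.2265)&(D[216:228,262:284]>.2)
v,u=np.nonzero(m);u0,v0=u.mean(),v.mean();print(len(u),u0,v0)
print('tip',dep(w,u0,v0,np.median(D[m])), onz(w,u0,v0,.1115))
m=np.zeros_like(D,bool);m[198:228,258:288]=(abs(D[198:228,258:288]-.241)<.004)
n=[dep(w,a,b,D[b,a]) for b,a in zip(*np.nonzero(m))];n=np.array(n);print('nut top z',np.median(n[:,2]),n.min(0),n.max(0))
for a,b in [(300,160),(255,225),(290,190),(240,200)]: print(dep(w,a,b,D[b,a]))
```

```text
60 272.1666666666667 220.35
tip [ 0.49533915 -0.01454099  0.11256214] [ 0.49504328 -0.01443394  0.1115    ]
nut top z 0.09445201879467956 [ 0.48768251 -0.02237376  0.0893826 ] [ 0.50300272 -0.00672388  0.09865196]
[ 0.52448572 -0.04672855  0.07593705]
[0.48591786 0.00363363 0.07633221]
[ 0.50451475 -0.03222868  0.07623336]
[0.50939295 0.0080796  0.0763204 ]
```

```bash
python3 -c "
from h import *
go([.4952,-.0145,.125],-1.895)"
```

```text
t 2.53 tcp [ 0.4927 -0.0139  0.2011] F [ 0.6 -0.4 -0.3] open 0.449 q [-0.23 -0.08  2.06 -0.    1.16  1.66]
 yang -1.891 dpos [ 0.0025 -0.0003  0.0761] drot [ 0.002  -0.0015  0.004 ]
```

Emit:
{"op": "carry_out", "data": {"commands": [{"delta_pos":[0.001,0,0.02],"delta_rot":[0.001,-0.0005,0],"claw":40},{"delta_pos":[0.002,0,0.045],"delta_rot":[0.002,-0.0015,0],"claw":40},{"delta_pos":[0.0025,-0.0003,0.065],"delta_rot":[0.002,-0.0015,0],"claw":40},{"delta_pos":[0.0025,-0.0003,0.076],"delta_rot":[0.002,-0.0015,0],"claw":40},{"delta_pos":[0.0025,-0.0003,0.076],"delta_rot":[0.002,-0.0015,0],"claw":40}]}}

```text
time: 2.95
eef_pos: [0.4931, -0.014, 0.1222]
tcp_rot: [0.987, -0.158, -0.003, -0.0]
contact_force: [-0.3, -0.6, 0.0]
opening: 0.394
```

Run:
```python
from h import *
go([.4952,-.0145,.0955],-1.895)
c=cam('wrist');im,d=ctrl.read_camera('wrist')
cv2.imwrite('pics/w2.png',im[:,:,::-1]);np.save('pics/w2.npy',d)
for z in (.1122,.0942): print(proj(c,[.4952,-.0145,z]))
```

```text
t 2.95 tcp [ 0.4931 -0.014   0.1222] F [-0.3 -0.6  0. ] open 0.394 q [-0.23  0.03  2.11 -0.    1.    1.65]
 yang -1.889 dpos [ 0.0023 -0.0002  0.0267] drot [0.0005 0.0061 0.0059]
[271.09888802 269.90348554]
[271.50967557 254.51135007]
```

View pics/w2.png

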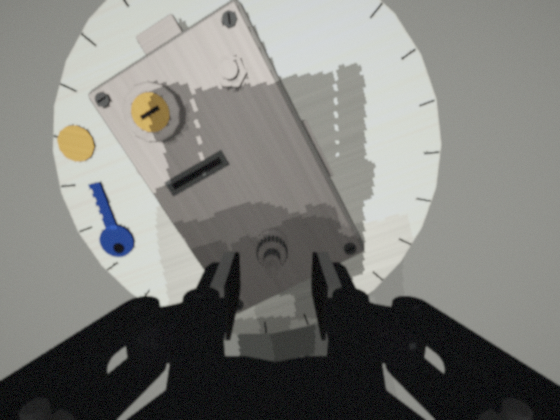

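Run:
```python
from h import *
D=np.load('pics/w2.npy');w=cam('wrist')
im=cv2.imread('pics/w2.png')[215:290,215:330]
im=cv2.convertScaleAbs(im,alpha=1.6)
cv2.imwrite('pics/w2z.png',cv2.resize(im,None,fx=6,fy=6,interpolation=cv2.INTER_CUBIC))
P=[]
for b in range(225,285):
  for a in range(245,300):
    P.append(dep(w,a,b,D[b,a]))
P=np.array(P);
for lo,hi in ((.1095,.116),(.092,.097)):
  q=P[(P[:,2]>lo)&(P[:,2]<hi)&(np.hypot(P[:,0]-.495,P[:,1]+.0145)<.011)];print(len(q),np.median(q[:,2]),q.mean(0),q.min(0),q.max(0))
```

```text
163 0.11399602180220403 [ 0.49698792 -0.0149469   0.11353005] [ 0.49298254 -0.0176919   0.10951694] [ 0.49930881 -0.01188749  0.115704  ]
363 0.09610161423417526 [ 0.49910386 -0.01567531  0.09564975] [ 0.48904286 -0.02271143  0.0920691 ] [ 0.50444276 -0.00642948  0.09699051]
```

View pics/w2z.png

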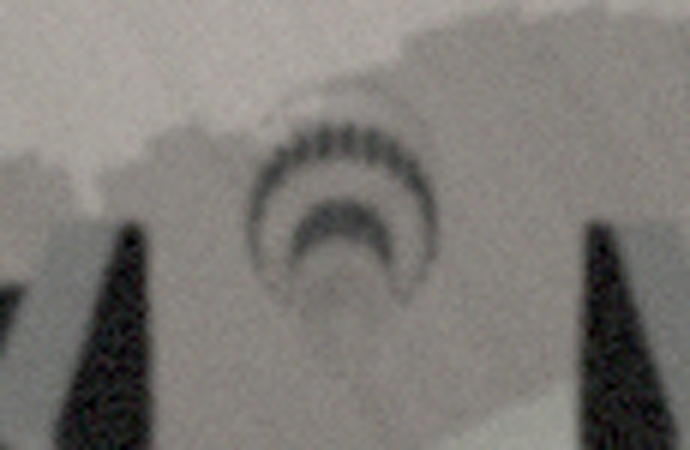

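Emit:
{"op": "carry_out", "data": {"commands": [{"delta_pos":[0.0,0,0],"delta_rot":[0,0.006,0],"claw":40},{"delta_pos":[0.0,0,0],"delta_rot":[0,0.006,0],"claw":40},{"delta_pos":[0.0,0,0],"delta_rot":[0,0.006,0],"claw":40},{"delta_pos":[0.0,0,0],"delta_rot":[0,0.006,0],"claw":40}]}}

```text
time: 3.33
eef_pos: [0.495, -0.0143, 0.1252]
tcp_rot: [0.987, -0.158, 0.003, 0.0]
contact_force: [0.6, 0.1, -0.4]
opening: 0.398
```

```bash
cat >> h.py <<'E'
def look(name,z0=.1122,z1=.0942,c0=(.4955,-.0145)):
    s=ctrl.get_state();w=cam('wrist');im,d=ctrl.read_camera('wrist');s2=ctrl.get_state()
    print('drift',(s2['eef_pos']-s['eef_pos']).round(4),'dq',abs(s['dq']).max().round(4))
    cv2.imwrite(name,im[:,:,::-1])
    P=np.array([dep(w,a,b,d[b,a]) for b in range(180,420) for a in range(220,330) if d[b,a]>.05])
    Rm=R.from_quat(s['tcp_rot']).as_matrix()
    for n,z in (('tip',z0),('nut',z1)):
        q=P[(abs(P[:,2]-z)<.003)&(np.hypot(P[:,0]-c0[0],P[:,1]-c0[1])<.012)]
        if len(q)==0: print(n,'none');continue
        t=(q-s['eef_pos'])@Rm
        print(n,len(q),'world mean',q.mean(0).round(4),'mid',((np.percentile(q,2,0)+np.percentile(q,98,0))/2).round(4),'tool mean',t.mean(0).round(4),'lo',np.percentile(t,2,0).round(4),'hi',np.percentile(t,98,0).round(4))
    return im,d
E
python3 - <<'E'
from h import *
go([.4952,-.0145,.0955],-1.895)
look('pics/w3.png')
go([.4952,-.0145,.0955],-1.895)
E
```

```text
t 3.33 tcp [ 0.495  -0.0143  0.1252] F [ 0.6  0.1 -0.4] open 0.398 q [-0.23  0.03  2.11 -0.    1.    1.66]
 yang -1.889 dpos [0.0001 0.0001 0.0297] drot [ 0.     -0.0052  0.0059]
drift [-0.0001  0.     -0.0002] dq 0.0052
tip 138 world mean [ 0.4956 -0.0147  0.1122] mid [ 0.4953 -0.0146  0.1117] tool mean [0.0006 0.0002 0.013 ] lo [-0.0023 -0.0026  0.0115] hi [0.0028 0.0027 0.0155]
nut 422 world mean [ 0.4976 -0.0152  0.0943] mid [ 0.4959 -0.0145  0.094 ] tool mean [0.0025 0.0001 0.0309] lo [-0.0053 -0.0073  0.0287] hi [0.0074 0.0074 0.0337]
t 3.38 tcp [ 0.4949 -0.0143  0.125 ] F [ 0.4 -0.4 -0.5] open 0.402 q [-0.23  0.03  2.11 -0.    1.    1.66]
 yang -1.889 dpos [0.0002 0.0001 0.0295] drot [ 0.     -0.0048  0.0058]
```

Emit:
{"op": "carry_out", "data": {"commands": [{"delta_pos":[0.0003,0,0.008],"delta_rot":[0,-0.005,0],"claw":38},{"delta_pos":[0.0003,0,0.016],"delta_rot":[0,-0.005,0],"claw":36},{"delta_pos":[0.0003,0,0.023],"delta_rot":[0,-0.005,0],"claw":34},{"delta_pos":[0.0003,0,0.027],"delta_rot":[0,-0.005,0],"claw":34},{"delta_pos":[0.0003,0,0.0295],"delta_rot":[0,-0.005,0],"claw":34},{"delta_pos":[0.0003,0,0.0295],"delta_rot":[0,-0.005,0],"claw":34},{"delta_pos":[0.0003,0,0.0295],"delta_rot":[0,-0.005,0],"claw":34},{"delta_pos":[0.0003,0,0.0295],"delta_rot":[0,-0.005,0],"claw":34}]}}

```text
time: 4.05
eef_pos: [0.4955, -0.0146, 0.0957]
tcp_rot: [0.987, -0.159, 0.0, 0.0]
contact_force: [-0.5, -0.8, -0.9]
opening: 0.338
```

Run:
```python
from h import *
go([.4954,-.0145,.0955],-1.895)
look('pics/w4.png')
```

```text
t 4.05 tcp [ 0.4955 -0.0146  0.0957] F [-0.5 -0.8 -0.9] open 0.338 q [-0.23  0.08  2.12 -0.    0.94  1.65]
 yang -1.889 dpos [-0.0001 -0.      0.0002] drot [ 0.     -0.0003  0.0058]
drift [ 0.0001 -0.      0.0001] dq 0.0052
tip 211 world mean [ 0.4957 -0.0147  0.112 ] mid [ 0.4954 -0.0145  0.1115] tool mean [ 0.0002  0.0001 -0.0163] lo [-0.0026 -0.0026 -0.0178] hi [ 0.0025  0.0028 -0.0138]
nut 619 world mean [ 0.4978 -0.0154  0.0943] mid [ 0.4962 -0.0146  0.0942] tool mean [0.0024 0.0001 0.0014] lo [-0.0048 -0.0072 -0.001 ] hi [0.0071 0.0074 0.004 ]
```

View pics/w4.png

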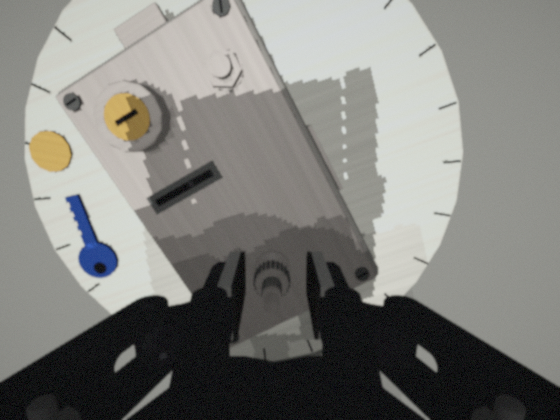

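The pin and nut sit at (272,275), centred between the jaws. Next I grip the nut.

Emit:
{"op": "carry_out", "data": {"commands": [{"delta_pos":[0,0,0],"delta_rot":[0,0,0],"claw":25},{"delta_pos":[0,0,0],"delta_rot":[0,0,0],"claw":15},{"delta_pos":[0,0,0],"delta_rot":[0,0,0],"claw":5},{"delta_pos":[0,0,0],"delta_rot":[0,0,0],"claw":5},{"delta_pos":[0,0,0],"delta_rot":[0,0,0],"claw":5},{"delta_pos":[0,0,0],"delta_rot":[0,0,0],"claw":5}], "force": 40}}

```text
time: 4.6
eef_pos: [0.4964, -0.0132, 0.0965]
tcp_rot: [0.987, -0.159, 0.001, -0.002]
contact_force: [1.8, 5.2, 0.8]
opening: 0.148
```

Run:
```python
from h import *
go([.4954,-.0145,.0955],-1.895)
print(ctrl.get_state()['wrist_torque'])
```

```text
t 4.6 tcp [ 0.4964 -0.0132  0.0965] F [1.8 5.2 0.8] open 0.148 q [-0.23  0.08  2.12  0.    0.94  1.66]
 yang -1.89 dpos [-0.0005  0.0016  0.001 ] drot [-0.0037 -0.0018  0.0046]
[ 0.89155557 -0.23891417 -0.02914185]
```

Run:
```python
from h import *
look('pics/w5.png')
im=cv2.imread('pics/w5.png')[210:350,200:340]
cv2.imwrite('pics/w5z.png',cv2.resize(cv2.convertScaleAbs(im,alpha=1.8),None,fx=4,fy=4,interpolation=cv2.INTER_CUBIC))
print(ctrl.get_state()['opening'])
```

```text
drift [0. 0. 0.] dq 0.0021
tip 307 world mean [ 0.4958 -0.0148  0.1121] mid [ 0.4958 -0.015   0.1121] tool mean [-0.      0.0017 -0.0157] lo [-0.0082 -0.0045 -0.0182] hi [ 0.0083  0.0082 -0.0131]
nut 576 world mean [ 0.4979 -0.0157  0.0944] mid [ 0.4957 -0.0148  0.0943] tool mean [0.0022 0.0019 0.002 ] lo [-0.0072 -0.0045 -0.0005] hi [0.0072 0.0082 0.0049]
0.15050216711202705
```

View pics/w5z.png

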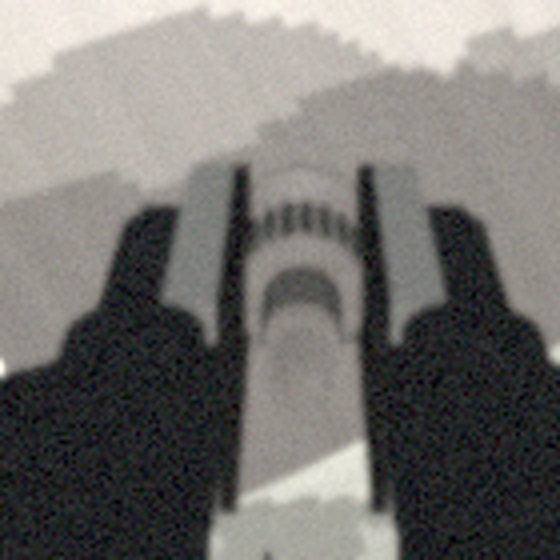

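Emit:
{"op": "carry_out", "data": {"commands": [{"delta_pos":[0,0,0],"delta_rot":[0.0,0,0],"claw":5},{"delta_pos":[0,0,0],"delta_rot":[0,0,0],"claw":5},{"delta_pos":[0,0,0],"delta_rot":[0,0,0],"claw":5}]}}

```text
time: 4.9
eef_pos: [0.4964, -0.0131, 0.0966]
tcp_rot: [0.987, -0.159, 0.001, -0.002]
contact_force: [0.6, 1.2, -0.3]
opening: 0.148
```

Run:
```python
from h import *
go([.4954,-.0145,.0955],-1.895)
print(ctrl.get_state()['wrist_torque'])
```

```text
t 4.9 tcp [ 0.4964 -0.0131  0.0966] F [ 0.6  1.2 -0.3] open 0.148 q [-0.23  0.08  2.12  0.    0.94  1.65]
 yang -1.891 dpos [-0.0005  0.0017  0.001 ] drot [-0.004  -0.0019  0.0045]
[ 0.23060265 -0.04380308 -0.01909626]
```

Emit:
{"op": "carry_out", "data": {"commands": [{"delta_pos":[-0.0002,0,-0.0002],"delta_rot":[0,0,-0.12],"claw":5},{"delta_pos":[-0.0004,0,-0.0004],"delta_rot":[0,0,-0.24],"claw":5},{"delta_pos":[-0.0006,0,-0.0006],"delta_rot":[0,0,-0.36],"claw":5},{"delta_pos":[-0.0008,0,-0.0008],"delta_rot":[0,0,-0.48],"claw":5},{"delta_pos":[-0.001,0.0001,-0.001],"delta_rot":[0,0,-0.6],"claw":5},{"delta_pos":[-0.0012,0.0002,-0.0012],"delta_rot":[0,0,-0.72],"claw":5},{"delta_pos":[-0.0014,0.0003,-0.0014],"delta_rot":[0,0,-0.84],"claw":5},{"delta_pos":[-0.0015,0.0004,-0.0015],"delta_rot":[0,0,-0.96],"claw":5}]}}

```text
time: 5.57
eef_pos: [0.4962, -0.0126, 0.0983]
tcp_rot: [0.949, 0.317, 0.004, -0.001]
contact_force: [4.0, 3.5, -2.3]
opening: 0.15
```

Run:
```python
from h import *
go([.4954,-.0145,.0981],-1.895)
print(ctrl.get_state()['wrist_torque'])
look('pics/w6.png')
```

```text
t 5.57 tcp [ 0.4962 -0.0126  0.0983] F [ 4.   3.5 -2.3] open 0.15 q [-0.23  0.07  2.12  0.01  0.94  0.69]
 yang -0.926 dpos [-0.0018  0.0011  0.0001] drot [-0.0035 -0.0085  0.9686]
[ 0.5585043  -0.72020404 -0.04515953]
drift [-0.  0.  0.] dq 1.43
tip 285 world mean [ 0.4962 -0.0136  0.1124] mid [ 0.4977 -0.0126  0.1122] tool mean [-0.0005  0.0008 -0.0142] lo [-0.0061 -0.0056 -0.0167] hi [ 0.0075  0.0072 -0.0112]
nut 518 world mean [ 0.498  -0.0122  0.0956] mid [ 0.4962 -0.0135  0.0944] tool mean [0.0017 0.0008 0.0027] lo [-0.0067 -0.0055  0.0011] hi [0.0062 0.0072 0.0065]
```

Emit:
{"op": "carry_out", "data": {"commands": [{"delta_pos":[0,0,0],"delta_rot":[0.0,0,0],"claw":5},{"delta_pos":[0,0,0],"delta_rot":[0,0,0],"claw":5},{"delta_pos":[0,0,0],"delta_rot":[0,0,0],"claw":5}]}}

```text
time: 5.87
eef_pos: [0.4963, -0.0125, 0.0982]
tcp_rot: [0.948, 0.319, 0.005, -0.001]
contact_force: [1.3, 1.9, -1.6]
opening: 0.154
```

Run:
```python
from h import *
go([.4954,-.0145,.0981],-1.895)
print(ctrl.get_state()['wrist_torque'])
look('pics/w7.png')
im=cv2.imread('pics/w7.png')[210:350,200:340]
cv2.imwrite('pics/w7z.png',cv2.resize(cv2.convertScaleAbs(im,alpha=1.8),None,fx=4,fy=4,interpolation=cv2.INTER_CUBIC))
```

```text
t 5.87 tcp [ 0.4963 -0.0125  0.0982] F [ 1.3  1.9 -1.6] open 0.154 q [-0.23  0.07  2.12  0.01  0.94  0.68]
 yang -0.922 dpos [-0.0019  0.0011  0.0001] drot [-0.0037 -0.0089  0.9725]
[ 0.23666155 -0.25931897 -0.00679593]
drift [-0.  0. -0.] dq 0.0021
tip 283 world mean [ 0.4961 -0.0135  0.1124] mid [ 0.4975 -0.0121  0.1121] tool mean [-0.0006  0.0007 -0.0142] lo [-0.0056 -0.0056 -0.0167] hi [ 0.0074  0.0072 -0.0111]
nut 518 world mean [ 0.4981 -0.0121  0.0956] mid [ 0.4962 -0.0133  0.0944] tool mean [0.0017 0.0008 0.0027] lo [-0.0064 -0.0055  0.0011] hi [0.006  0.0072 0.0066]
```

View pics/w7z.png

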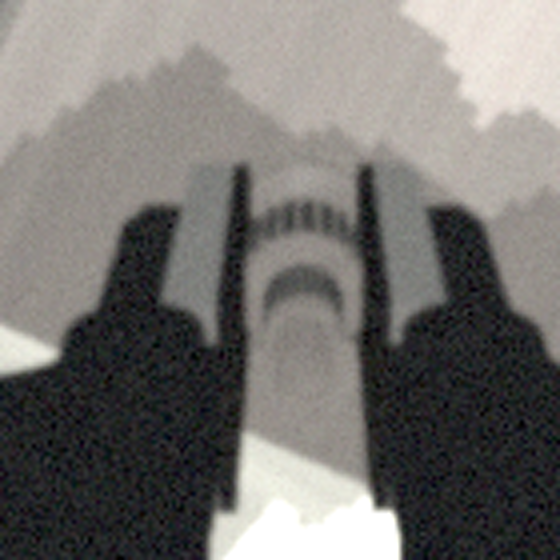

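Emit:
{"op": "carry_out", "data": {"commands": [{"delta_pos":[-0.0002,0,-0.0002],"delta_rot":[-0.001,-0.002,-0.12],"claw":5},{"delta_pos":[-0.0004,0,-0.0004],"delta_rot":[-0.002,-0.004,-0.24],"claw":5},{"delta_pos":[-0.0006,0,-0.0006],"delta_rot":[-0.003,-0.006,-0.36],"claw":5},{"delta_pos":[-0.0008,-0.0001,-0.0008],"delta_rot":[-0.003,-0.008,-0.48],"claw":5},{"delta_pos":[-0.0009,-0.0002,-0.001],"delta_rot":[-0.002,-0.009,-0.6],"claw":5},{"delta_pos":[-0.001,-0.0003,-0.0012],"delta_rot":[-0.001,-0.0095,-0.72],"claw":5},{"delta_pos":[-0.0011,-0.0004,-0.0014],"delta_rot":[0,-0.01,-0.84],"claw":5},{"delta_pos":[-0.0012,-0.0004,-0.0015],"delta_rot":[0,-0.01,-0.96],"claw":5}]}}

```text
time: 6.58
eef_pos: [0.4957, -0.0123, 0.0998]
tcp_rot: [0.692, 0.722, 0.001, 0.003]
contact_force: [3.9, 4.4, -2.6]
opening: 0.147
```

Run:
```python
from h import *
go([.4954,-.0145,.0997],0.99)
print(ctrl.get_state()['wrist_torque'])
look('pics/w8.png')
```

```text
t 6.58 tcp [ 0.4957 -0.0123  0.0998] F [ 3.9  4.4 -2.6] open 0.147 q [-0.23  0.07  2.12 -0.    0.94 -0.27]
 yang 0.042 dpos [-0.0022 -0.0004  0.0001] drot [ 0.0043  0.0049 -0.9481]
[ 0.689601   -0.60963408 -0.05092285]
drift [-0.  0.  0.] dq 1.4273
tip 267 world mean [ 0.495  -0.0137  0.1122] mid [ 0.4948 -0.0143  0.1121] tool mean [-0.0014 -0.0007 -0.0124] lo [-0.0111 -0.0073 -0.015 ] hi [ 0.0071  0.0054 -0.0096]
nut 233 world mean [ 0.4945 -0.0086  0.0949] mid [ 0.4946 -0.0128  0.0943] tool mean [ 0.0038 -0.001   0.0048] lo [-0.0075 -0.0073  0.0026] hi [0.0067 0.0054 0.0084]
```

Emit:
{"op": "carry_out", "data": {"commands": [{"delta_pos":[0,-0.0003,-0.0002],"delta_rot":[0.001,0.001,-0.12],"claw":5},{"delta_pos":[0,-0.0006,-0.0004],"delta_rot":[0.002,0.002,-0.24],"claw":5},{"delta_pos":[0,-0.0009,-0.0006],"delta_rot":[0.003,0.003,-0.36],"claw":5},{"delta_pos":[-0.0001,-0.0011,-0.0008],"delta_rot":[0.004,0.004,-0.48],"claw":5},{"delta_pos":[-0.0002,-0.0014,-0.001],"delta_rot":[0.004,0.005,-0.6],"claw":5},{"delta_pos":[-0.0003,-0.0016,-0.0012],"delta_rot":[0.004,0.005,-0.72],"claw":5},{"delta_pos":[-0.0005,-0.0018,-0.0013],"delta_rot":[0.004,0.005,-0.84],"claw":5},{"delta_pos":[-0.0006,-0.002,-0.0014],"delta_rot":[0.004,0.005,-0.96],"claw":5}]}}

```text
time: 7.3
eef_pos: [0.4951, -0.0126, 0.1014]
tcp_rot: [0.276, 0.961, 0.001, 0.002]
contact_force: [6.9, 4.0, -4.3]
opening: 0.151
```

Run:
```python
from h import *
go([.4954,-.0145,.1005],1.45)
print(ctrl.get_state()['wrist_torque'])
look('pics/w9.png',z1=.0985)
```

```text
t 7.3 tcp [ 0.4951 -0.0126  0.1014] F [ 6.9  4.  -4.3] open 0.151 q [-0.23  0.07  2.12  0.    0.95 -1.24]
 yang 1.011 dpos [-0.0013 -0.0015  0.0009] drot [ 0.003   0.0042 -0.4393]
[ 0.6414607  -0.98500096 -0.06143676]
drift [-0.  0.  0.] dq 1.4236
tip 257 world mean [ 0.4952 -0.0145  0.1119] mid [ 0.4981 -0.0159  0.1118] tool mean [-0.0011 -0.0016 -0.0105] lo [-0.0101 -0.0082 -0.0128] hi [ 0.0027  0.0045 -0.008 ]
nut 580 world mean [ 0.4921 -0.0129  0.0992] mid [ 0.4941 -0.014   0.0986] tool mean [ 0.0023 -0.0019  0.0022] lo [-0.0062 -0.0082  0.0002] hi [0.0072 0.0045 0.0054]
```

Emit:
{"op": "carry_out", "data": {"commands": [{"delta_pos":[0.0001,-0.0002,-0.0001],"delta_rot":[0.001,0.001,-0.12],"claw":5},{"delta_pos":[0.0002,-0.0004,-0.0003],"delta_rot":[0.002,0.002,-0.24],"claw":5},{"delta_pos":[0.0004,-0.0006,-0.0005],"delta_rot":[0.003,0.003,-0.36],"claw":5},{"delta_pos":[0.0005,-0.0007,-0.0006],"delta_rot":[0.003,0.004,-0.45],"claw":5},{"delta_pos":[0.0005,-0.0007,-0.0006],"delta_rot":[0.003,0.004,-0.45],"claw":5},{"delta_pos":[0.0005,-0.0007,-0.0006],"delta_rot":[0.003,0.004,-0.45],"claw":5}]}}

```text
time: 7.85
eef_pos: [0.495, -0.0128, 0.1021]
tcp_rot: [0.054, 0.999, 0.0, 0.001]
contact_force: [5.1, 2.6, -3.6]
opening: 0.145
```

Run:
```python
from h import *
go([.4954,-.0145,.1005],1.45)
print(ctrl.get_state()['wrist_torque'])
im,d=look('pics/w10.png',z1=.0995)
im=cv2.imread('pics/w10.png')[210:350,200:340]
cv2.imwrite('pics/w10z.png',cv2.resize(cv2.convertScaleAbs(im,alpha=1.8),None,fx=4,fy=4,interpolation=cv2.INTER_CUBIC))
w=cam('wrist')
P=np.array([dep(w,a,b,d[b,a]) for b in range(180,420) for a in range(220,330) if d[b,a]>.05])
q=P[np.hypot(P[:,0]-.4954,P[:,1]+.0145)<.009]
print(np.histogram(q[:,2],bins=np.arange(.092,.116,.001)))
```

```text
t 7.85 tcp [ 0.495  -0.0128  0.1021] F [ 5.1  2.6 -3.6] open 0.145 q [-0.23  0.07  2.12  0.    0.95 -1.69]
 yang 1.462 dpos [-0.0006 -0.0017  0.0016] drot [0.0005 0.0025 0.0124]
[ 0.45592933 -0.76736107  0.0567575 ]
drift [-0. -0. -0.] dq 0.0081
tip 262 world mean [ 0.4952 -0.0145  0.1119] mid [ 0.4978 -0.0149  0.1115] tool mean [-0.0004 -0.0017 -0.0098] lo [-0.0093 -0.0081 -0.0114] hi [ 0.0033  0.0046 -0.0074]
nut 589 world mean [ 0.492  -0.0142  0.1   ] mid [ 0.494  -0.0143  0.0996] tool mean [ 0.0029 -0.0018  0.0021] lo [-0.006  -0.0081 -0.    ] hi [0.0078 0.0046 0.0051]
(array([ 24,  25,  22,  30,  21,  31,  50, 150, 232,  75,  36,  32,  24,
        73,  36,  20,  23,  34,  32,  56,  90,  39,   0,   0]), array([0.092, 0.093, 0.094, 0.095, 0.096, 0.097, 0.098, 0.099, 0.1  ,
       0.101, 0.102, 0.103, 0.104, 0.105, 0.106, 0.107, 0.108, 0.109,
       0.11 , 0.111, 0.112, 0.113, 0.114, 0.115, 0.116]))
```

View pics/w10z.png

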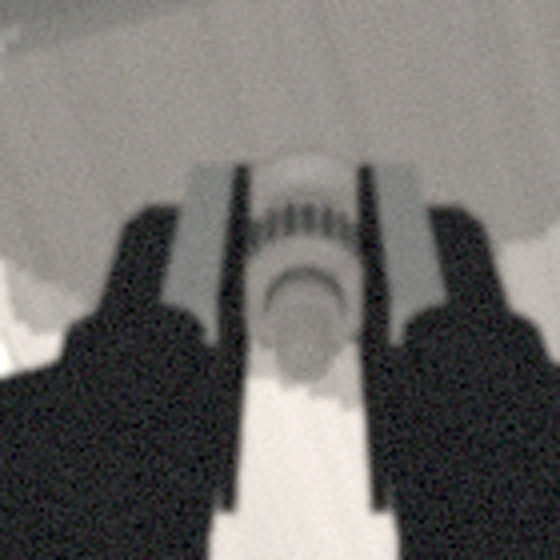

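Emit:
{"op": "carry_out", "data": {"commands": [{"delta_pos":[0,0,0],"delta_rot":[0,0,0],"claw":5},{"delta_pos":[0,0,0],"delta_rot":[0,0,0],"claw":5},{"delta_pos":[0,0,0],"delta_rot":[0,0,0],"claw":25},{"delta_pos":[0,0,0],"delta_rot":[0,0,0],"claw":40},{"delta_pos":[0,0,0],"delta_rot":[0,0,0],"claw":40},{"delta_pos":[0,0,0],"delta_rot":[0,0,0],"claw":40}]}}

```text
time: 8.4
eef_pos: [0.4949, -0.013, 0.1023]
tcp_rot: [0.054, 0.999, -0.0, 0.001]
contact_force: [-0.4, 0.9, 0.5]
opening: 0.402
```

Run:
```python
from h import *
go([.4954,-.0145,.17],1.46)
im,d=look('pics/w11.png',z1=.0997)
w=cam('wrist')
P=np.array([dep(w,a,b,d[b,a]) for b in range(180,420) for a in range(220,330) if d[b,a]>.05])
q=P[np.hypot(P[:,0]-.4954,P[:,1]+.0145)<.009]
print(np.histogram(q[:,2],bins=np.arange(.092,.116,.001)))
```

```text
t 8.4 tcp [ 0.4949 -0.013   0.1023] F [-0.4  0.9  0.5] open 0.402 q [-0.23  0.07  2.12  0.    0.95 -1.69]
 yang 1.462 dpos [-0.0008 -0.0014 -0.0677] drot [-0.0001  0.0021  0.002 ]
drift [ 0.  0. -0.] dq 0.0042
tip 188 world mean [ 0.4942 -0.0143  0.1121] mid [ 0.4947 -0.0143  0.1115] tool mean [ 0.0005 -0.0013 -0.0098] lo [-0.0027 -0.004  -0.0113] hi [ 0.0028  0.0013 -0.0072]
nut 627 world mean [ 0.4923 -0.0141  0.0997] mid [ 0.4939 -0.0144  0.0995] tool mean [ 0.0024 -0.0013  0.0026] lo [-0.0055 -0.0087  0.0004] hi [0.0073 0.006  0.0052]
(array([ 28,  29,  30,  37,  30,  46,  83, 222, 214,  41,  21,  33,  26,
        65,  39,  20,  16,  14,  19,  46,  83,  29,   0,   0]), array([0.092, 0.093, 0.094, 0.095, 0.096, 0.097, 0.098, 0.099, 0.1  ,
       0.101, 0.102, 0.103, 0.104, 0.105, 0.106, 0.107, 0.108, 0.109,
       0.11 , 0.111, 0.112, 0.113, 0.114, 0.115, 0.116]))
```

Emit:
{"op": "carry_out", "data": {"commands": [{"delta_pos":[0,0,-0.012],"delta_rot":[0,0,0],"claw":40},{"delta_pos":[0,0,-0.027],"delta_rot":[0,0,0],"claw":40},{"delta_pos":[0,0,-0.042],"delta_rot":[0,0,0],"claw":40},{"delta_pos":[0,0,-0.05],"delta_rot":[0,0,0],"claw":40},{"delta_pos":[0,0,-0.05],"delta_rot":[0,0,0],"claw":20},{"delta_pos":[0,0,-0.05],"delta_rot":[0,0,0],"claw":0},{"delta_pos":[0,0,-0.05],"delta_rot":[0,0,0],"claw":0},{"delta_pos":[0,0,-0.05],"delta_rot":[0,0,0],"claw":0}]}}

```text
time: 9.12
eef_pos: [0.494, -0.0128, 0.1511]
tcp_rot: [0.054, 0.999, 0.0, 0.0]
contact_force: [-0.3, 0.1, -0.1]
opening: -0.002
```

Emit:
{"op": "carry_out", "data": {"commands": [{"delta_pos":[0,0,0],"delta_rot":[0,0,0],"claw":0},{"delta_pos":[0,0,0],"delta_rot":[0,0,0],"claw":0},{"delta_pos":[0,0,0],"delta_rot":[0,0,0],"claw":0}]}}

```text
time: 9.37
eef_pos: [0.4937, -0.0127, 0.1504]
tcp_rot: [0.054, 0.999, 0.0, -0.001]
contact_force: [0.4, -0.4, -0.3]
opening: 0.002
```

Run:
```python
from h import *
go([.4952,-.0145,.14],1.46)
im,d=look('pics/w12.png',z1=.0997)
t,_=ctrl.read_camera('scene');cv2.imwrite('pics/s12.png',cv2.resize(t[120:220,220:360,::-1],None,fx=5,fy=5,interpolation=cv2.INTER_CUBIC))
```

```text
t 9.37 tcp [ 0.4937 -0.0127  0.1504] F [ 0.4 -0.4 -0.3] open 0.002 q [-0.23 -0.01  2.1   0.    1.06 -1.69]
 yang 1.462 dpos [-0.0017 -0.0016  0.0104] drot [ 0.0004 -0.0013  0.0019]
drift [ 0.0001 -0.      0.0002] dq 0.0063
tip 17 world mean [ 0.4924 -0.0139  0.1112] mid [ 0.4926 -0.0141  0.1113] tool mean [ 0.0011 -0.0014  0.0392] lo [ 0.0002 -0.0035  0.0374] hi [0.0018 0.0006 0.0409]
nut 309 world mean [ 0.4917 -0.0141  0.0997] mid [ 0.4923 -0.0144  0.0994] tool mean [ 0.0017 -0.0016  0.0508] lo [-0.004  -0.0091  0.0485] hi [0.006  0.0057 0.0535]
```

View pics/w12.png

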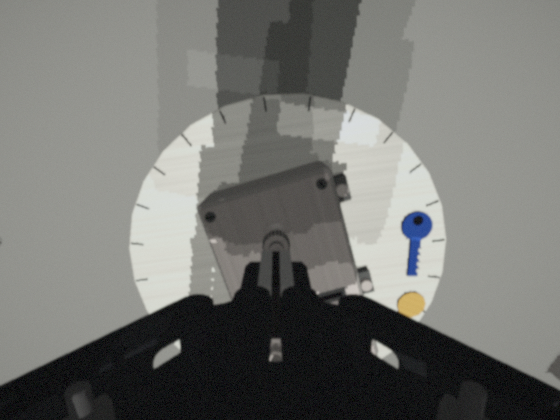

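View pics/s12.png

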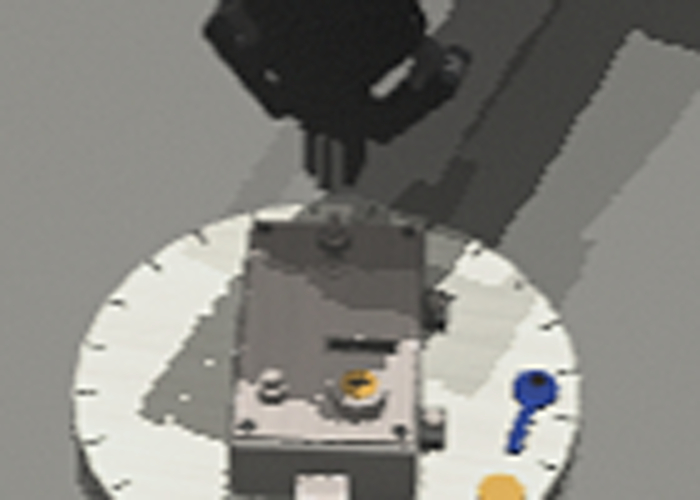

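Emit:
{"op": "carry_out", "data": {"commands": [{"delta_pos":[-0.0008,-0.0008,0.004],"delta_rot":[0,-0.001,0],"claw":0},{"delta_pos":[-0.0015,-0.0016,0.008],"delta_rot":[0,-0.001,0],"claw":0},{"delta_pos":[-0.0015,-0.0016,0.012],"delta_rot":[0,-0.001,0],"claw":0},{"delta_pos":[-0.0015,-0.0016,0.016],"delta_rot":[0,-0.001,0],"claw":0},{"delta_pos":[-0.0015,-0.0016,0.016],"delta_rot":[0,-0.001,0],"claw":0},{"delta_pos":[-0.0015,-0.0016,0.016],"delta_rot":[0,-0.001,0],"claw":0}]}}

```text
time: 9.97
eef_pos: [0.4949, -0.0145, 0.1342]
tcp_rot: [0.054, 0.999, 0.0, -0.0]
contact_force: [0.6, 0.3, -0.5]
opening: -0.002
```

Run:
```python
from h import *
go([.4952,-.0145,.13],1.46)
im,d=look('pics/w13.png',z1=.0997)
t,_=ctrl.read_camera('scene');cv2.imwrite('pics/s13.png',cv2.resize(t[120:220,220:360,::-1],None,fx=5,fy=5,interpolation=cv2.INTER_CUBIC))
```

```text
t 9.97 tcp [ 0.4949 -0.0145  0.1342] F [ 0.6  0.3 -0.5] open -0.002 q [-0.23  0.02  2.1   0.    1.02 -1.7 ]
 yang 1.462 dpos [-0.0003 -0.      0.0042] drot [ 0.0004 -0.0007  0.0019]
drift [ 0.0003 -0.0001  0.0004] dq 0.0099
tip none
nut 265 world mean [ 0.4907 -0.0132  0.0995] mid [ 0.4924 -0.0139  0.0992] tool mean [0.0043 0.0008 0.0347] lo [-0.0019 -0.0069  0.0328] hi [0.0076 0.0077 0.0374]
```

View pics/s13.png

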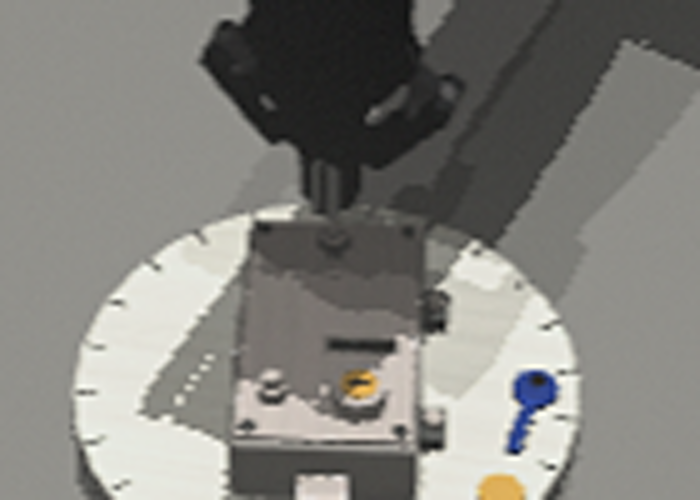

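The fingertips, at about (330,205) in this crop, are right above the pin tip. Lowering slowly now.

Emit:
{"op": "carry_out", "data": {"commands": [{"delta_pos":[0,0,0.001],"delta_rot":[0,0,0],"claw":0},{"delta_pos":[0,0,0.002],"delta_rot":[0,0,0],"claw":0},{"delta_pos":[0,0,0.003],"delta_rot":[0,0,0],"claw":0},{"delta_pos":[0,0,0.004],"delta_rot":[0,0,0],"claw":0},{"delta_pos":[0,0,0.004],"delta_rot":[0,0,0],"claw":0},{"delta_pos":[0,0,0.004],"delta_rot":[0,0,0],"claw":0}]}}

```text
time: 10.57
eef_pos: [0.4952, -0.0145, 0.1308]
tcp_rot: [0.054, 0.999, 0.0, 0.0]
contact_force: [-0.5, 0.8, -0.5]
opening: -0.002
```

Emit:
{"op": "carry_out", "data": {"commands": [{"delta_pos":[0,0,0.0005],"delta_rot":[0,0,0],"claw":0},{"delta_pos":[0,0,0.001],"delta_rot":[0,0,0],"claw":0},{"delta_pos":[0,0,0.001],"delta_rot":[0,0,0],"claw":0},{"delta_pos":[0,0,0.001],"delta_rot":[0,0,0],"claw":0}]}}

```text
time: 10.9
eef_pos: [0.4952, -0.0145, 0.1297]
tcp_rot: [0.054, 0.999, 0.0, 0.0]
contact_force: [-0.8, 1.0, 0.3]
opening: 0.004
```

Emit:
{"op": "carry_out", "data": {"commands": [{"delta_pos":[0,0,0.0005],"delta_rot":[0,0,0],"claw":0},{"delta_pos":[0,0,0.001],"delta_rot":[0,0,0],"claw":0},{"delta_pos":[0,0,0.001],"delta_rot":[0,0,0],"claw":0},{"delta_pos":[0,0,0.001],"delta_rot":[0,0,0],"claw":0}]}}

```text
time: 11.23
eef_pos: [0.4953, -0.0145, 0.129]
tcp_rot: [0.054, 0.999, 0.0, 0.0]
contact_force: [0.5, -0.0, 1.7]
opening: 0.001
```

Emit:
{"op": "carry_out", "data": {"commands": [{"delta_pos":[0,0,0.0005],"delta_rot":[0,0,0],"claw":0},{"delta_pos":[0,0,0.001],"delta_rot":[0,0,0],"claw":0},{"delta_pos":[0,0,0.001],"delta_rot":[0,0,0],"claw":0},{"delta_pos":[0,0,0.001],"delta_rot":[0,0,0],"claw":0}]}}

```text
time: 11.57
eef_pos: [0.4953, -0.0146, 0.128]
tcp_rot: [0.054, 0.999, 0.0, 0.0]
contact_force: [-1.3, 0.1, 2.1]
opening: 0.003
```

Emit:
{"op": "carry_out", "data": {"commands": [{"delta_pos":[0,0,0.0005],"delta_rot":[0,0,0],"claw":0},{"delta_pos":[0,0,0.001],"delta_rot":[0,0,0],"claw":0},{"delta_pos":[0,0,0.001],"delta_rot":[0,0,0],"claw":0},{"delta_pos":[0,0,0.001],"delta_rot":[0,0,0],"claw":0}]}}

```text
time: 11.9
eef_pos: [0.4954, -0.0145, 0.127]
tcp_rot: [0.054, 0.999, 0.0, 0.0]
contact_force: [-0.8, -0.3, 2.4]
opening: 0.004
```

Emit:
{"op": "carry_out", "data": {"commands": [{"delta_pos":[0,0,0.0005],"delta_rot":[0,0,0],"claw":0},{"delta_pos":[0,0,0.001],"delta_rot":[0,0,0],"claw":0},{"delta_pos":[0,0,0.001],"delta_rot":[0,0,0],"claw":0},{"delta_pos":[0,0,0.001],"delta_rot":[0,0,0],"claw":0}]}}

```text
time: 12.23
eef_pos: [0.4954, -0.0146, 0.126]
tcp_rot: [0.054, 0.999, 0.0, 0.0]
contact_force: [-0.8, 0.5, 3.1]
opening: -0.002
```

Emit:
{"op": "carry_out", "data": {"commands": [{"delta_pos":[0,0,0.0004],"delta_rot":[0,0,0],"claw":0},{"delta_pos":[0,0,0.0008],"delta_rot":[0,0,0],"claw":0},{"delta_pos":[0,0,0.0008],"delta_rot":[0,0,0],"claw":0},{"delta_pos":[0,0,0.0008],"delta_rot":[0,0,0],"claw":0}]}}

```text
time: 12.57
eef_pos: [0.4954, -0.0146, 0.1254]
tcp_rot: [0.054, 0.999, 0.0, 0.0]
contact_force: [-2.6, 0.4, 4.0]
opening: 0.0
```

Emit:
{"op": "carry_out", "data": {"commands": [{"delta_pos":[0,0,0.0004],"delta_rot":[0,0,0],"claw":0},{"delta_pos":[0,0,0.0008],"delta_rot":[0,0,0],"claw":0},{"delta_pos":[0,0,0.0008],"delta_rot":[0,0,0],"claw":0},{"delta_pos":[0,0,0.0008],"delta_rot":[0,0,0],"claw":0}]}}

```text
time: 12.9
eef_pos: [0.4955, -0.0146, 0.1253]
tcp_rot: [0.054, 0.999, 0.0, 0.0]
contact_force: [-3.6, 0.4, 6.8]
opening: -0.005
```

Emit:
{"op": "carry_out", "data": {"commands": [{"delta_pos":[0.0002,0,0.0009],"delta_rot":[0,0,0],"claw":0},{"delta_pos":[0.0003,0,0.001],"delta_rot":[0,0,0],"claw":0},{"delta_pos":[0.0003,0,0.0011],"delta_rot":[0,0,0],"claw":0},{"delta_pos":[0.0003,0,0.0011],"delta_rot":[0,0,0],"claw":0}]}}

```text
time: 13.23
eef_pos: [0.4955, -0.0146, 0.1252]
tcp_rot: [0.054, 0.999, 0.0, 0.0]
contact_force: [-3.3, 1.4, 8.1]
opening: 0.001
```

Bottomed at about 4.0 mm with roughly 8 N. Holding there for over a second.

Emit:
{"op": "carry_out", "data": {"commands": [{"delta_pos":[0.0003,0,0.0011],"delta_rot":[0,0,0],"claw":0},{"delta_pos":[0.0003,0,0.0011],"delta_rot":[0,0,0],"claw":0},{"delta_pos":[0.0003,0,0.0011],"delta_rot":[0,0,0],"claw":0},{"delta_pos":[0.0003,0,0.0011],"delta_rot":[0,0,0],"claw":0},{"delta_pos":[0.0003,0,0.0011],"delta_rot":[0,0,0],"claw":0},{"delta_pos":[0.0003,0,0.0011],"delta_rot":[0,0,0],"claw":0},{"delta_pos":[0.0003,0,0.0011],"delta_rot":[0,0,0],"claw":0},{"delta_pos":[0.0003,0,0.0011],"delta_rot":[0,0,0],"claw":0}]}}

```text
time: 13.9
eef_pos: [0.4956, -0.0146, 0.1252]
tcp_rot: [0.054, 0.999, 0.0, 0.0]
contact_force: [-2.6, -0.2, 9.1]
opening: 0.006
```

Run:
```python
from h import *
go([.4952,-.0145,.13],1.46)
t,_=ctrl.read_camera('scene');cv2.imwrite('pics/s14.png',cv2.resize(t[120:220,220:360,::-1],None,fx=5,fy=5,interpolation=cv2.INTER_CUBIC))
```

```text
t 13.9 tcp [ 0.4956 -0.0146  0.1252] F [-2.6 -0.2  9.1] open 0.006 q [-0.23  0.03  2.11  0.    1.   -1.7 ]
 yang 1.462 dpos [ 0.0004  0.0001 -0.0048] drot [0.0001 0.001  0.0024]
```

Emit:
{"op": "carry_out", "data": {"commands": [{"delta_pos":[0.0001,0,0.0011],"delta_rot":[0,0,0],"claw":0},{"delta_pos":[0.0001,0,0.0011],"delta_rot":[0,0,0],"claw":0},{"delta_pos":[0.0001,0,0.0011],"delta_rot":[0,0,0],"claw":0},{"delta_pos":[0.0001,0,0.0011],"delta_rot":[0,0,0],"claw":0},{"delta_pos":[0.0001,0,0.0011],"delta_rot":[0,0,0],"claw":0},{"delta_pos":[0.0001,0,0.0011],"delta_rot":[0,0,0],"claw":0},{"delta_pos":[0.0001,0,0.0011],"delta_rot":[0,0,0],"claw":0},{"delta_pos":[0.0001,0,0.0011],"delta_rot":[0,0,0],"claw":0}]}}

```text
time: 14.62
eef_pos: [0.4956, -0.0146, 0.1252]
tcp_rot: [0.054, 0.999, 0.0, 0.0]
contact_force: [-4.2, 1.0, 9.4]
opening: 0.003
```

View pics/s14.png

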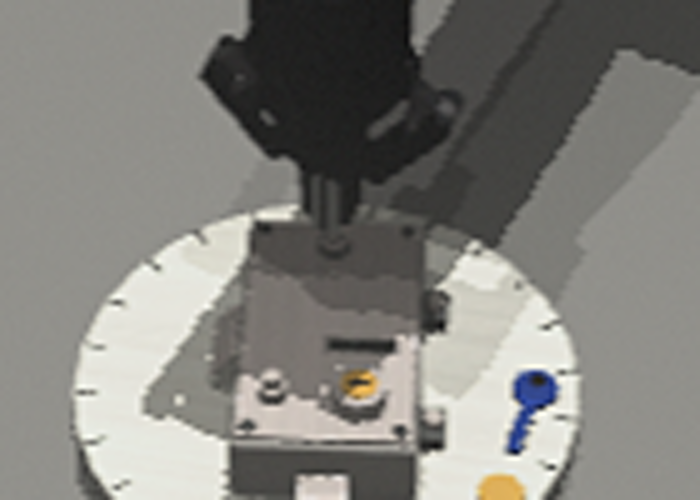

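The shutter now shows open on the case's left side, at about (225,350). I'll release the pin slowly.

Emit:
{"op": "carry_out", "data": {"commands": [{"delta_pos":[0,0,-0.001],"delta_rot":[0,0,0],"claw":0},{"delta_pos":[0,0,-0.002],"delta_rot":[0,0,0],"claw":0},{"delta_pos":[0,0,-0.0035],"delta_rot":[0,0,0],"claw":0},{"delta_pos":[0,0,-0.005],"delta_rot":[0,0,0],"claw":0},{"delta_pos":[0,0,-0.008],"delta_rot":[0,0,0],"claw":0},{"delta_pos":[0,0,-0.015],"delta_rot":[0,0,0],"claw":0},{"delta_pos":[0,0,-0.03],"delta_rot":[0,0,0],"claw":0},{"delta_pos":[0,0,-0.05],"delta_rot":[0,0,0],"claw":0}]}}

```text
time: 15.28
eef_pos: [0.4944, -0.0143, 0.1743]
tcp_rot: [0.054, 0.999, 0.0, -0.001]
contact_force: [0.8, -0.2, 0.2]
opening: -0.002
```

Emit:
{"op": "carry_out", "data": {"commands": [{"delta_pos":[0,0,-0.03],"delta_rot":[0,0,0],"claw":0},{"delta_pos":[0,0,-0.05],"delta_rot":[0,0,0],"claw":0},{"delta_pos":[0,0,-0.05],"delta_rot":[0,0,0],"claw":20},{"delta_pos":[0,0,-0.05],"delta_rot":[0,0,0],"claw":40},{"delta_pos":[0,0,-0.05],"delta_rot":[0,0,0],"claw":40},{"delta_pos":[0,0,-0.05],"delta_rot":[0,0,0],"claw":40}]}}

```text
time: 15.78
eef_pos: [0.4936, -0.0142, 0.2225]
tcp_rot: [0.054, 0.999, 0.001, -0.003]
contact_force: [0.3, -0.5, -0.3]
opening: 0.399
```

Run:
```python
from h import *
go([.4952,-.0145,.13],1.46)
im,d=look('pics/w15.png',z1=.0997)
w=cam('wrist')
P=np.array([dep(w,a,b,d[b,a]) for b in range(150,400) for a in range(220,330) if d[b,a]>.05])
q=P[np.hypot(P[:,0]-.4954,P[:,1]+.0145)<.009]
print(np.histogram(q[:,2],bins=np.arange(.092,.118,.001)))
t,_=ctrl.read_camera('scene');cv2.imwrite('pics/s15.png',cv2.resize(t[120:220,220:360,::-1],None,fx=5,fy=5,interpolation=cv2.INTER_CUBIC))
```

```text
t 15.78 tcp [ 0.4936 -0.0142  0.2225] F [ 0.3 -0.5 -0.3] open 0.399 q [-0.23 -0.09  2.03  0.    1.21 -1.7 ]
 yang 1.462 dpos [-0.0022 -0.0002  0.0925] drot [ 0.0009 -0.006   0.0024]
drift [ 0.      0.     -0.0001] dq 0.0056
tip 51 world mean [ 0.4947 -0.0144  0.1122] mid [ 0.4949 -0.0144  0.112 ] tool mean [-0.0018 -0.0002  0.1102] lo [-0.0044 -0.0029  0.1087] hi [0.0006 0.0024 0.1122]
nut 195 world mean [ 0.4938 -0.0144  0.0998] mid [ 0.4948 -0.0147  0.0995] tool mean [-0.0009 -0.0004  0.1227] lo [-0.0093 -0.0078  0.1209] hi [0.0051 0.0067 0.125 ]
(array([ 8,  8,  3,  8,  4, 11, 29, 68, 72, 15,  3,  6,  7, 14,  8,  5,  2,
        1,  6, 13, 21, 10,  0,  0,  0]), array([0.092, 0.093, 0.094, 0.095, 0.096, 0.097, 0.098, 0.099, 0.1  ,
       0.101, 0.102, 0.103, 0.104, 0.105, 0.106, 0.107, 0.108, 0.109,
       0.11 , 0.111, 0.112, 0.113, 0.114, 0.115, 0.116, 0.117]))
```

View pics/s15.png

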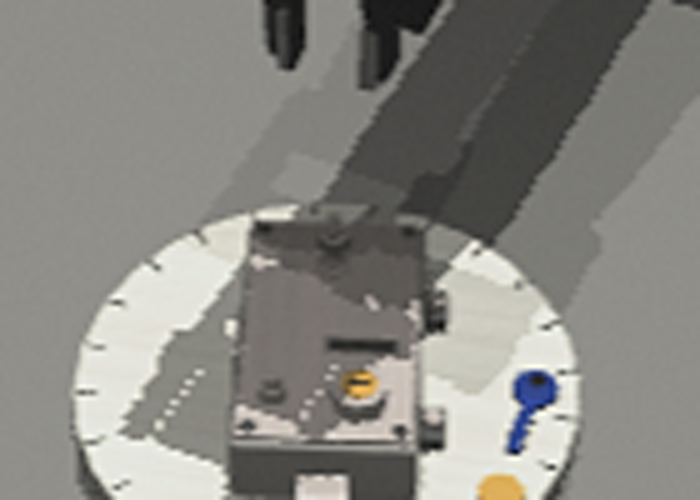

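View pics/w15.png

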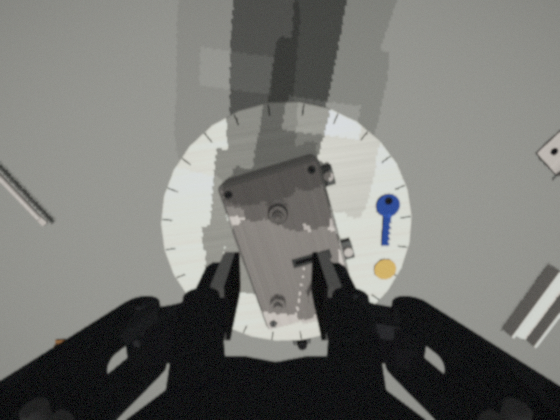

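The tip is back at 0.112 m and the nut is still raised at about 0.0999 m. The pin is at (278,212) in the wrist view, and the key and coin haven't moved. I'll hand in the job now.

```bash
python3 -c "
from plant import ctrl
print(ctrl.sign_off())"
```

```text
the job is handed in; nothing more can be done
None
```

I unscrewed the lock nut, pressed the freed pin until it bottomed, held it, and let it spring back. The job was handed in at about 16 s of the 61 s allowed; sign-off gives no verdict.

- **Nut:** I gripped it at 40 N and turned the wrist 3.35 rad anticlockwise, rising with the thread, then let go. Its top face went from about 94.4 to 99.8 mm. That 5.4–5.7 mm rise means about 3.4–3.6 rad, so any slip was small, and it is above the 2.9 rad needed and below the 3.9 rad stop.
- **Press:** With closed fingertips the pin met a hard stop about 4.0 mm down. I held it there for about 1.4 s at 8–9.4 N vertically, with up to about 4 N of sideways force. The highest total reading was about 10 N, read at the end of each move. The scene picture showed the side shutter open.
- **Last checks:** The tip is back at 112.0–112.2 mm, the same as at the start, and the shutter no longer shows open. The nut is still backed off. The gripper is clear, with the force reading near zero. The key and coin look unmoved, and I never went near the other parts, though I did not measure their positions again.
- **Disagreement:** Wrist-camera estimates of the pin position differed by about 1 mm between views from opposite sides. While turning, the nut sat 1–2 mm off the tool axis, which gave side forces of up to about 8 N.

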